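Set out the two screwdrivers from the sprung clip strip

ROBOT

A 7-joint arm with a two-finger parallel gripper is mounted at the origin on a cart in front of the work surface, level with it; the furniture and walls round the work are solid. World frame = base frame: x ahead of the robot, y to its left, z up, the work surface at z = 0. Lengths are in m, angles in rad, forces in N, time in s.
With the tool pointing down it reaches from about 0.4 to 0.875 m from the base axis. Payload 4.4 kg.
Tool frame: the origin (TCP) lies at the very end of the fingers, on their centre line; the grasp point (between the pads) lies 19 mm behind it; z points along the fingers, y is the direction in which the jaws open and shut (so a half turn about z gives the same grasp; the last joint's range is limited). The gripper opens to 85 mm and grips with 20 to 120 N. Pads are 22 mm wide; open, the fingers measure 114 mm over their backs; the gripper's body (76 mm by 85 mm) begins 54 mm behind the grasp point. The pads swing forward as they close: fully open they stand 13 mm farther back than shut.
Start: joints at [-0.066, 0.628, 0.038, 1.517, -0.027, 0.996, -0.02], TCP at [0.65, 0, 0.231] pointing down, gripper open.
Joint ranges: [-3.06, 3.06], [-0.37, 2.12], [-1.25, 1.32], [0.18, 2.47], [-1.1, 4.24], [0.23, 1.98], [-2.94, 2.94]. Speed limits (rad/s): [2.57, 2.57, 3.14, 3.14, 3.14, 3.14, 3.14].

INTERFACE

Orientations are given as a unit quaternion [w, x, y, z].
In Python, from workcell import env, vision, workorder gives the robot as it stands.
- The arm moves only by the shell command python3 -m creep 'ROWS'. ROWS is JSON, a list that holds one entry, the list of rows, each a list of 5 numbers: the closure, from -1 (fully open) to 1 (shut), then the shift along the world's x, y, z in m, then the turn about the world's z in rad. A call has 1 to 5 rows; each row shifts and turns the commanded pose from where the row before left it; what a row does not reach is not made up. A row lasts 1/12 s, in which the tool goes at most 41.7 mm and 7.16 degrees, less where a joint would pass 70% of its speed; a pose out of reach is approached as far as the arm can. A call with a gripper value outside its range is refused whole. The fingers move at their own pace and stop on an object; the grip force is fixed at half the most. Time passes only in rows, so rows that do not move let the fingers close. It gives the time, the measured TCP pose, the force and the opening at its end, in the units of the state.
- env.state(): the state, without advancing time (a new reading comes with each control period).
- vision.get_image(name): name is "scene" or "side" or "wrist"; returns the picture (420x560x3 uint8, red, green, blue); there is no depth.
- vision.camera_info(name): a dict with "fovy" (degrees; the focal length in pixels is half the picture's height over the tangent of half this angle, whatever the lens; pixels are square), "cx", "cy" (the principal point, pixels), "k1" (the pictures are not rectified: a ray, as slopes to the right and down, at radius r is drawn at 1 + k1 r^2 times it, then the intrinsics apply), "R" (3x3) and "t" (3): a world point X has camera coordinates R X + t. Camera axes: x right, y down, z forward; pixel columns grow to the right and rows downward; lengths in m; the calibration is good to about 2 mm. A picture is of the moment at which its call begins: read the wrist's pose just before it. camera_info takes no time and is no camera call; for the wrist camera it gives the pose at the moment of the call.
- workorder.close_job(): hands the job in, once; it reports no verdict.
The state is a dict: "clock": time; "joint_pos": joint angles; "joint_vel": joint speeds; "joint_efforts": joint torques, N m; "eef_pos": TCP position; "eef_rot": TCP orientation; "ft_force": force on the tool from outside, world axes, zero at the start; "torque": the same for the moment, N m; "grip_width": finger opening in m.
Only numpy, scipy, OpenCV 4.12 (cv2) and the standard library are available. Lean on these libraries where they do the work, as an engineer would, in place of code of your own. Each camera call takes 0.05 s, during which the arm holds its last target. There are 200 camera calls.

TASK

Set out the tools for closing up the harmonica: pull the two screwdrivers, the small cross-head one and the thick pen-shaped one, one at a time straight up out of their sprung clips, and lay each gently down flat and lengthwise, wholly inside the low grey tray, before you pull the next. Leave the needle file in its clip.

Things in the scene. Friction and masses are not known exactly. Their poses are not given: they have to be found in the camera images.
- cross_screwdriver: Small cross-head screwdriver, 145 mm, 50 g, in the clip strip. Origin: middle of its underside, 16 mm above the desk while clipped; y from tip to handle, z up. Dark handle with red ends, 19 mm wide (x), 18 high, y = -2..73 mm; shaft 4 mm thick. Spring leaves at y = 5 and 67 mm stand 10 mm above it; grip across x at y = 36 mm, free from 13 to 59. Pull straight up 5 to 15 N; 40 mm clears.
- pen_screwdriver: Thick pen-shaped screwdriver, grey round body 17 mm thick (y = -61..93 mm) and short thin bit at -y, 186 mm, 75 g, in the strip. Origin: middle of its underside, 16 mm above the desk while clipped; y along it, z up. Spring leaves at y = -1 and 61 mm end 20 mm above its underside; grip across x at y = 30 mm, free from 7 to 53. Pull straight up 5 to 15 N; 40 mm clears.
- file: Needle file: slim yellow handle 14 mm thick, thin pointed blade, 150 mm; stays in the strip. Origin: middle of its underside, y from tip to handle. Clip strip: three level places 76 mm apart side by side, which tool is where varies; each has two pairs of sprung steel leaves hooked over the tool. Between the pairs, beside and below the tool, all is free down to 9 mm above the desk.
- tray: Low open tray of grey sheet metal, fixed on the desk: 190 mm (x) by 270 mm (y), rim 13 mm high, walls 4 mm thick, inner floor 4 mm above the desk. Origin: centre of its underside, on the desk; y along its length, z up. The tools lie in it side by side along y, e.g. 40 mm either side of its middle, either end forward. A tall box fan stands to the right of it (-y of the desk).
There are look-alikes about, which are no part of the job. What is shaped like the cross_screwdriver but purple is not meant.

How it is judged:
On the way:
1. one screwdriver lies in the tray while the other is still in its clip ((((x of cross_screwdriver in the frame of tray between -0.08 and 0.08 m and y of cross_screwdriver in the frame of tray between -0.05 and 0.05 m and z of cross_screwdriver in the frame of tray below 0.026 m and angle between the y axis of cross_screwdriver and the y axis of tray, either way round below 0.3 rad and angle between cross_screwdriver's own y axis and vertical between 1.47 and 1.67 rad) and distance of pen_screwdriver from where it was at the start of the episode below 0.012 m) or ((x of pen_screwdriver in the frame of tray between -0.08 and 0.08 m and y of pen_screwdriver in the frame of tray between -0.036 and 0.036 m and z of pen_screwdriver in the frame of tray below 0.026 m and angle between the y axis of pen_screwdriver and the y axis of tray, either way round below 0.3 rad and angle between pen_screwdriver's own y axis and vertical between 1.47 and 1.67 rad) and distance of cross_screwdriver from where it was at the start of the episode below 0.012 m))), for 0.2 s.
At the end, for the whole second after the job is handed in: Both screwdrivers lie level on the tray floor, lengthwise within 17 degrees (either end forward), middles within 80 mm of its long centre line and 50 mm (cross-head) or 36 mm (pen) of its middle along it, so wholly inside; the file has moved less than 12 mm, still clipped (x of cross_screwdriver in the frame of tray between -0.08 and 0.08 m and y of cross_screwdriver in the frame of tray between -0.05 and 0.05 m and z of each of cross_screwdriver, pen_screwdriver in the frame of tray below 0.026 m and angle between the y axis of each of cross_screwdriver, pen_screwdriver and the y axis of tray, either way round below 0.3 rad and angle between cross_screwdriver's own y axis and vertical between 1.47 and 1.67 rad and x of pen_screwdriver in the frame of tray between -0.08 and 0.08 m and y of pen_screwdriver in the frame of tray between -0.036 and 0.036 m and angle between pen_screwdriver's own y axis and vertical between 1.47 and 1.67 rad and distance of file from where it was at the start of the episode below 0.012 m); the robot touches nothing.
It fails at once if the cross-head screwdriver is dropped from more than about 30 mm (linear speed of cross_screwdriver above 0.75 m/s and z of cross_screwdriver in the frame of tray below 0.08 m and contact force between cross_screwdriver and the fingers below 0.1 N).
It fails at once if the pen screwdriver is dropped from more than about 30 mm (linear speed of pen_screwdriver above 0.75 m/s and z of pen_screwdriver in the frame of tray below 0.08 m and contact force between pen_screwdriver and the fingers below 0.1 N).
It fails at once if the file is pulled from its clip (distance of file from where it was at the start of the episode above 0.03 m).
It also fails if it takes over 61 s, if anything falls off the work surface, if the arm or the gripper's body presses on something with over 40 N, if the wrist force passes 120 N, or if a joint passes its speed limit or range.

## Working session

There is one attempt and no reset: what is moved stays moved. The work goes in short steps, Python scripts to look and compute and a shell command to move; the robot and the scene stay as the last step left them, time stands still between calls to the robot, and variables do not carry over. Pictures are saved under pics/ and viewed, about 8 in all and at most 12, crops included, and the job is handed in when it is done.

```bash
mkdir -p pics
cat > h.py <<'E'
import numpy as np, cv2
from workcell import env, vision, workorder
def snap(n,f):
    info=vision.camera_info(n); im=vision.get_image(n)
    cv2.imwrite('pics/'+f+'.png',im[:,:,::-1]); return im,info
def ray(info,u,v,H=420):
    f=H/2/np.tan(np.radians(info['fovy'])/2); k=info['k1']
    d=np.array([(u-info['cx'])/f,(v-info['cy'])/f]); s=d.copy()
    for _ in range(30): s=d/(1+k*(s@s))
    R=np.array(info['R']);t=np.array(info['t'])
    return -R.T@t, R.T@np.array([s[0],s[1],1])
def onz(info,u,v,z):
    o,d=ray(info,u,v); return o+d*(z-o[2])/d[2]
E
python3 - <<'E'
from h import *
import json
a,i=snap('scene','s0'); b,j=snap('side','d0')
json.dump({n:{k:np.array(v).tolist() for k,v in x.items()} for n,x in (('scene',i),('side',j))},open('cal.json','w'))
print(i,j,env.state()['clock'])
E
```

```text
{'fovy': 54.13062343932207, 'cx': 286.1745118300613, 'cy': 209.57622097177318, 'k1': -0.002505812226449761, 'R': array([[ 0.56297447, -0.82626735, -0.01849362],
       [-0.46412044, -0.29755352, -0.83429858],
       [ 0.68385084,  0.47827207, -0.5510026 ]]), 't': array([-0.35567325,  0.29511651,  0.64853907])} {'fovy': 49.115345318892565, 'cx': 280.5815554974515, 'cy': 206.76565210411707, 'k1': -0.023744576732865497, 'R': array([[-0.62456605, -0.78083375,  0.01469339],
       [-0.59961575,  0.46739081, -0.64962049],
       [ 0.50037805, -0.41454129, -0.76011665]]), 't': array([0.34218002, 0.39660474, 0.89743305])} 0.1
```

View pics/s0.png

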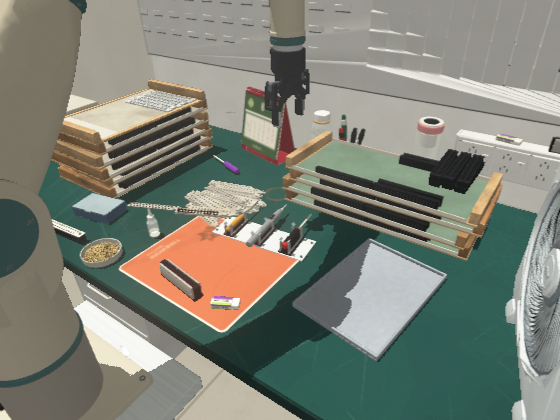

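View pics/d0.png

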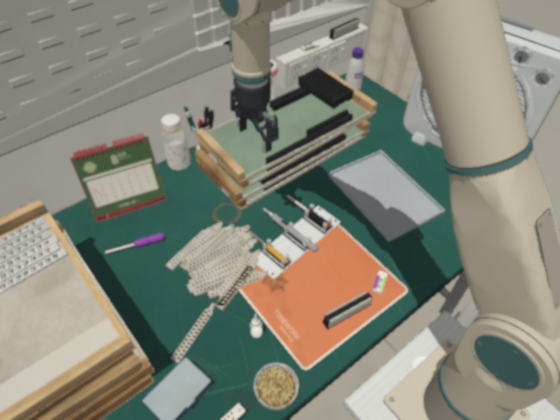

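The scene view shows the clip strip with the yellow file near (233,222), the grey pen (265,230) and the dark and red cross-head (292,243). The tray is at about (372,295).
Possible look-alikes are the purple driver at (228,164), which is excluded, and the tools in the cup at (345,130), which aren't in the strip. I'll check the choice in one close crop.

Run:
```python
from h import *
a=cv2.imread('pics/s0.png')[195:265,205:325]; b=cv2.imread('pics/d0.png')[185:285,245:345]
a=cv2.resize(a,(720,420)*1,interpolation=3)[:, :]; b=cv2.resize(b,(600,600),interpolation=3)
a=cv2.resize(cv2.imread('pics/s0.png')[190:270,210:320],(440,320),interpolation=3)
b=cv2.resize(cv2.imread('pics/d0.png')[190:270,250:340],(360,320),interpolation=3)
cv2.imwrite('pics/c0.png',np.hstack([a,b]))
import json;C=json.load(open('cal.json'))
for z in(0.025,): 
  for p in((233,222),(265,232),(292,243)): print('s',onz(C['scene'],*p,z).round(3))
  for p in((277,254),(300,237),(321,217)): print('d',onz(C['side'],*p,z).round(3))
for p in((373,239),(446,282),(376,356),(294,304)): print('tray s',onz(C['scene'],*p,.013).round(3))
for p in((384,151),(443,209),(392,238),(330,181)): print('tray d',onz(C['side'],*p,.013).round(3))
```

```text
s [0.489 0.058 0.025]
s [ 0.498 -0.032  0.025]
s [ 0.498 -0.108  0.025]
d [0.49  0.057 0.025]
d [ 0.495 -0.019  0.025]
d [ 0.511 -0.102  0.025]
tray s [ 0.625 -0.248  0.013]
tray s [ 0.574 -0.43   0.013]
tray s [ 0.333 -0.385  0.013]
tray s [ 0.356 -0.206  0.013]
tray d [ 0.591 -0.426  0.013]
tray d [ 0.338 -0.384  0.013]
tray d [ 0.357 -0.205  0.013]
tray d [ 0.598 -0.216  0.013]
```

View pics/c0.png

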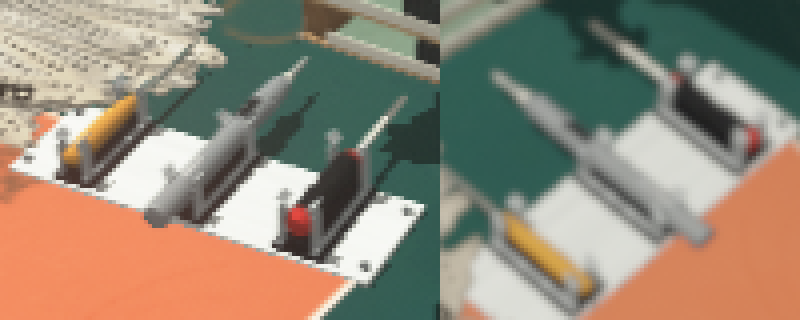

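The crop confirms it: yellow file on the left, grey pen in the middle, dark and red cross-head on the right. The handles point towards the robot. Next I'll fit the tray and work out the headings.

Run:
```python
from h import *
import json;C=json.load(open('cal.json'))
for n,f,seed in(('scene','s0',(372,295)),('side','d0',(385,190))):
  im=cv2.GaussianBlur(cv2.imread('pics/%s.png'%f),(3,3),0); hsv=cv2.cvtColor(im,cv2.COLOR_BGR2HSV)
  m=((hsv[...,1]<75)&(hsv[...,2]>70)).astype(np.uint8)
  x0=285 if n=='scene' else 322;x1=450
  m[:,:x0]=0;m[:,x1:]=0; m[:(230 if n=='scene' else 140)]=0; m[365:]=0
  m=cv2.morphologyEx(m,cv2.MORPH_OPEN,np.ones((3,3)))
  l=cv2.connectedComponents(m)[1]; m=(l==l[seed[1],seed[0]]).astype(np.uint8)
  c=max(cv2.findContours(m,0,1)[0],key=cv2.contourArea); c=cv2.convexHull(c)[:,0]
  p=np.array([onz(C[n],*q,.013)[:2] for q in c],np.float32)
  r=cv2.minAreaRect(p*1000); print(n,c.min(0),c.max(0),r,cv2.boxPoints(r).round(0).tolist())
def h(n,a,b,z=.025):
  p,q=onz(C[n],*a,z),onz(C[n],*b,z);print(n,p.round(3),q.round(3),np.linalg.norm(p-q).round(3),np.arctan2(*(q-p)[[1,0]]).round(3))
h('scene',(285,245),(298.7,229));h('side',(328,225),(310,210.5))
h('scene',(249.2,243.5),(277,212.5));h('side',(316.2,248),(272.5,215))
s=env.state();print(s['eef_rot'],s['eef_pos'],s['grip_width'],s['clock'])
```

```text
scene [292 238] [446 360] ((475.4210205078125, -313.5450439453125), (194.23800659179688, 280.6407470703125), 81.81627655029297) [[323.0, -390.0], [600.0, -430.0], [628.0, -237.0], [350.0, -197.0]]
side [328 149] [445 240] ((479.2994689941406, -308.7324523925781), (202.8358612060547, 282.4439697265625), 82.07931518554688) [[325.0, -390.0], [605.0, -429.0], [633.0, -228.0], [353.0, -189.0]]
scene [ 0.483 -0.098  0.025] [ 0.551 -0.091  0.025] 0.068 0.105
side [ 0.48  -0.099  0.025] [ 0.545 -0.094  0.025] 0.064 0.069
scene [ 0.444 -0.028  0.025] [ 0.58  -0.008  0.025] 0.138 0.144
side [ 0.446 -0.028  0.025] [ 0.592 -0.009  0.025] 0.148 0.133
[-6.03499580e-04  7.07096603e-01  7.07116442e-01 -6.06157522e-04] [6.49446232e-01 6.29336379e-05 2.30490885e-01] 0.08540308621373773 0.1
```

The two fits agree. Tray: centre about (0.477,-0.311), long axis heading about -0.14. Tools: heading about +0.13. I'll move above the strip and turn the jaws across the tools.

```bash
python3 -m creep '[[[-1,-0.012,-0.005,0,-0.12],[-1,-0.012,-0.005,0,-0.12],[-1,-0.012,-0.005,0,-0.12],[-1,-0.012,-0.005,0,-0.12],[-1,-0.012,-0.005,0,-0.12]]]'; python3 -m creep '[[[-1,-0.012,-0.005,0,-0.12],[-1,-0.012,-0.005,0,-0.12],[-1,-0.012,-0.005,0,-0.12],[-1,-0.012,-0.005,0,-0.12],[-1,-0.012,-0.005,0,-0.12]]]'; python3 -m creep '[[[-1,-0.012,-0.005,0,-0.12],[-1,-0.012,-0.005,0,-0.12],[-1,0,0,0,0],[-1,0,0,0,0]]]'
python3 - <<'E'
from h import *
import json
s=env.state();a,i=snap('wrist','w0')
json.dump({k:np.array(v).tolist() for k,v in i.items()},open('w0.json','w'))
print(s['eef_pos'],s['eef_rot'],s['joint_pos'],s['clock'],i)
E
```

```text
clock: 0.52
eef_pos: [0.5891, -0.0252, 0.2309]
eef_rot: [-0.0, 0.886, 0.464, -0.0]
ft_force: [0.7, -0.2, 0.0]
grip_width: 0.0854
clock: 0.93
eef_pos: [0.5291, -0.0501, 0.231]
eef_rot: [-0.0, 0.983, 0.181, -0.0]
ft_force: [-1.1, -0.5, -0.8]
grip_width: 0.0855
clock: 1.27
eef_pos: [0.506, -0.0598, 0.2313]
eef_rot: [-0.0, 0.998, 0.067, -0.0]
ft_force: [0.8, -0.2, -0.6]
grip_width: 0.0857
[ 0.50598316 -0.05982013  0.2312819 ] [-3.02408863e-06  9.97768207e-01  6.67727851e-02 -1.22318468e-05] [-0.25028618  0.46103004  0.45097012  1.91268636 -0.26675323  0.82648251
 -1.09516524] 1.2667 {'fovy': 60.90740818893691, 'cx': 277.09403002172235, 'cy': 212.72920590118025, 'k1': -0.05227748230271605, 'R': array([[ 1.34042076e-01, -9.90975205e-01,  9.30544653e-04],
       [-9.48193212e-01, -1.27982220e-01,  2.90775142e-01],
       [-2.88031863e-01, -3.98584398e-02, -9.56790965e-01]]), 't': array([-0.12691494,  0.434499  ,  0.52174512])}
```

View pics/w0.png

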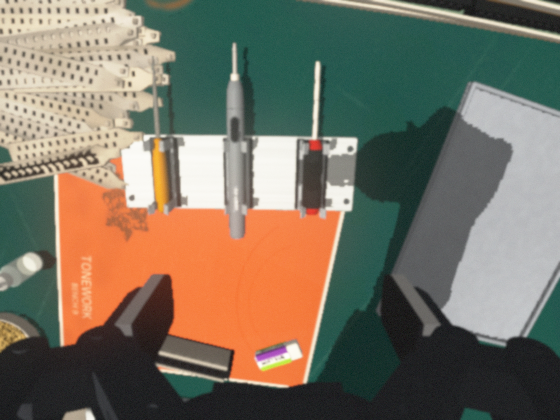

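The wrist view shows the file at (161,175), the pen from tip (235,44) to rear (237,238), and the cross-head from tip (318,62) through handle front (315,141) to rear (312,215).

Run:
```python
from h import *
import json;I=json.load(open('w0.json'))
def L(name,rear,tip,z,d):
  p,q=onz(I,*rear,z),onz(I,*tip,z);n=(q-p)/np.linalg.norm(q-p)
  print(name,p.round(4),q.round(4),np.linalg.norm(q-p).round(4),'head',np.arctan2(n[1],n[0]).round(3),'grip',(p+n*d).round(4))
L('cross',(312,215),(318,62),.025,.037)
L('cross handle',(312,215),(315,141),.025,.037)
L('pen',(237,238),(235,44),.0245,.063)
L('leafs cross',(312,208),(316,145),.026,.031)
L('leafs pen',(235,208),(235,145),.036,.031)
L('strip',(351,210),(357,138),.004,.04)
w=env.state()['eef_rot'];print(2*np.arctan2(w[2],w[1]))
```

```text
cross [ 0.4769 -0.0995  0.025 ] [ 0.6217 -0.0816  0.025 ] 0.1459 head 0.123 grip [ 0.5136 -0.0949  0.025 ]
cross handle [ 0.4769 -0.0995  0.025 ] [ 0.5509 -0.0903  0.025 ] 0.0746 head 0.123 grip [ 0.5136 -0.095   0.025 ]
pen [ 0.4415 -0.0261  0.0245] [ 0.6269 -0.005   0.0245] 0.1866 head 0.114 grip [ 0.5041 -0.019   0.0245]
leafs cross [ 0.4845 -0.0982  0.026 ] [ 0.5473 -0.0918  0.026 ] 0.0632 head 0.101 grip [ 0.5153 -0.095   0.026 ]
leafs pen [ 0.4771 -0.0218  0.036 ] [ 0.5381 -0.0155  0.036 ] 0.0613 head 0.101 grip [ 0.508  -0.0186  0.036 ]
strip [ 0.4819 -0.1434  0.004 ] [ 0.5581 -0.1348  0.004 ] 0.0766 head 0.112 grip [ 0.5217 -0.1389  0.004 ]
0.13449226399703687
```

Lengths check out: 146 mm against 145, and 186.6 against 186. Cross-head first, with the jaws partly closed so they clear the neighbouring tools.

```bash
python3 -m creep '[[[0,0.008,-0.035,0,-0.015],[0,0,0,-0.038,0],[0,0,0,-0.038,0],[0,0,0,-0.038,0],[0,0,0,-0.03,0]]]'; python3 -m creep '[[[0,0,0,-0.015,0],[0,0,0,0,0],[0,0,0,0,0]]]'
```

```text
clock: 1.73
eef_pos: [0.5144, -0.0942, 0.0847]
eef_rot: [-0.0, 0.998, 0.06, -0.0]
ft_force: [0.8, 0.6, -0.5]
grip_width: 0.0428
clock: 1.98
eef_pos: [0.5144, -0.0948, 0.0716]
eef_rot: [-0.0, 0.998, 0.059, -0.0]
ft_force: [0.7, -0.2, -0.3]
grip_width: 0.0425
```

```bash
python3 -m creep '[[[0,0,0,-0.02,0],[0,0,0,-0.02,0],[0,0,0,-0.012,0],[0,0,0,-0.007,0],[0,0,0,0,0]]]'; python3 -m creep '[[[1,0,0,0,0],[1,0,0,0,0],[1,0,0,0,0],[1,0,0,0,0],[1,0,0,0,0]]]'
```

```text
clock: 2.4
eef_pos: [0.5148, -0.0949, 0.0134]
eef_rot: [-0.0, 0.998, 0.058, 0.0]
ft_force: [0.1, 0.2, -0.3]
grip_width: 0.0426
clock: 2.82
eef_pos: [0.5151, -0.0945, 0.0148]
eef_rot: [-0.0, 0.998, 0.058, 0.001]
ft_force: [0.0, 1.7, 5.8]
grip_width: 0.0176
```

```bash
python3 -m creep '[[[1,0,0,0.006,0],[1,0,0,0.008,0],[1,0,0,0.01,0],[1,0,0,0.012,0],[1,0,0,0.014,0]]]'; python3 -m creep '[[[1,0,0,0.02,0],[1,0,0,0.02,0],[1,0,0,0.02,0],[1,0,0,0.02,0],[1,0,0,0,0]]]'
python3 - <<'E'
from h import *
import json
a,i=snap('wrist','w1')
json.dump({k:np.array(v).tolist() for k,v in i.items()},open('w1.json','w'))
E
```

```text
clock: 3.23
eef_pos: [0.514, -0.0954, 0.0646]
eef_rot: [0.0, 0.998, 0.058, 0.0]
ft_force: [-0.6, -0.8, -0.6]
grip_width: 0.0176
clock: 3.65
eef_pos: [0.5165, -0.0961, 0.1479]
eef_rot: [0.001, 0.998, 0.058, 0.004]
ft_force: [0.6, -0.2, -0.8]
grip_width: 0.0176
```

View pics/w1.png

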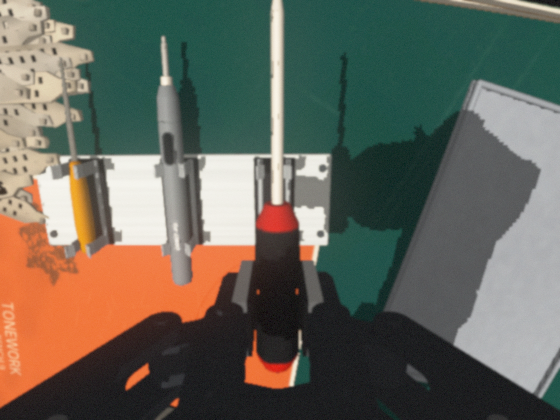

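The cross-head is held level, gripped mid-handle (278,290). I'll take it to the tray's right half: TCP target about (0.436,-0.341), turn -0.256.

```bash
python3 -m creep '[[[1,-0.0115,-0.035,0,-0.037],[1,-0.0115,-0.035,0,-0.037],[1,-0.0115,-0.035,0,-0.037],[1,-0.0115,-0.035,0,-0.037],[1,-0.0115,-0.035,0,-0.037]]]'; python3 -m creep '[[[1,-0.0115,-0.035,0,-0.037],[1,-0.0115,-0.035,0,-0.037],[1,0,0,-0.02,0],[1,0,0,-0.03,0],[1,0,0,0,0]]]'
python3 - <<'E'
from h import *
s=env.state();print(s['eef_pos'],2*np.arctan2(s['eef_rot'][2],s['eef_rot'][1]))
a,i=snap('scene','s1')
E
```

```text
clock: 4.12
eef_pos: [0.4552, -0.2713, 0.143]
eef_rot: [-0.0, 0.999, -0.035, -0.0]
ft_force: [0.5, 0.0, -0.1]
grip_width: 0.0173
clock: 4.53
eef_pos: [0.4302, -0.3381, 0.0891]
eef_rot: [-0.002, 0.997, -0.072, -0.004]
ft_force: [-0.4, 1.9, -1.4]
grip_width: 0.0174
[ 0.43022879 -0.33814226  0.08914076] -0.14494815154872798
```

View pics/s1.png

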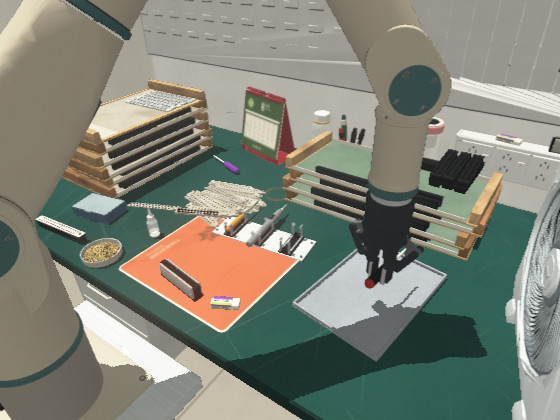

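The tool is over the tray, handle end at (370,283), clear of the fan. Lowering.

```bash
python3 -m creep '[[[1,0.004,-0.002,-0.025,0],[1,0,0,-0.02,0],[1,0,0,-0.015,0],[1,0,0,-0.01,0],[1,0,0,0,0]]]'; python3 -m creep '[[[1,0,0,-0.005,0],[1,0,0,-0.004,0],[1,0,0,-0.002,0],[1,0,0,0,0]]]'
```

```text
clock: 5.0
eef_pos: [0.4372, -0.341, 0.0226]
eef_rot: [-0.001, 0.997, -0.071, -0.001]
ft_force: [-0.0, -0.6, -0.7]
grip_width: 0.0177
clock: 5.33
eef_pos: [0.4377, -0.342, 0.0126]
eef_rot: [0.0, 0.997, -0.071, 0.0]
ft_force: [-0.0, 0.5, -0.7]
grip_width: 0.0176
```

```bash
python3 -m creep '[[[1,0,0,-0.003,0],[1,0,0,-0.002,0],[1,0,0,-0.001,0],[1,0,0,0,0]]]'; python3 -m creep '[[[0.3,0,0,0,0],[0.3,0,0,0,0],[0.2,0,0,0,0],[0.1,0,0,0,0],[0.1,0,0,0,0]]]'
```

```text
clock: 5.67
eef_pos: [0.4374, -0.3419, 0.0062]
eef_rot: [-0.0, 0.997, -0.072, -0.0]
ft_force: [-0.8, -0.6, -0.1]
grip_width: 0.0177
clock: 6.08
eef_pos: [0.4376, -0.342, 0.0064]
eef_rot: [0.0, 0.997, -0.072, 0.0]
ft_force: [0.2, -0.1, 0.2]
grip_width: 0.0385
```

```bash
python3 -m creep '[[[0,0,0,0.02,0],[0,0,0,0.035,0],[0,0,0,0.038,0],[0,0,0,0.038,0],[0,0,0,0.038,0]]]'; python3 -m creep '[[[0,-0.03,0,0.03,0],[0,-0.03,0,0.03,0],[0,0,0,0,0],[0,0,0,0,0]]]'
python3 - <<'E'
from h import *
import json
s=env.state();print(s['eef_pos'])
a,i=snap('wrist','w2')
json.dump({k:np.array(v).tolist() for k,v in i.items()},open('w2.json','w'))
E
```

```text
clock: 6.5
eef_pos: [0.4371, -0.3417, 0.177]
eef_rot: [-0.0, 0.997, -0.072, -0.0]
ft_force: [0.8, -0.1, 0.9]
grip_width: 0.0427
clock: 6.83
eef_pos: [0.3779, -0.3429, 0.2362]
eef_rot: [0.001, 0.997, -0.073, 0.002]
ft_force: [1.2, 0.1, -0.8]
grip_width: 0.0427
[ 0.37793163 -0.34290061  0.23624132]
```

View pics/w2.png

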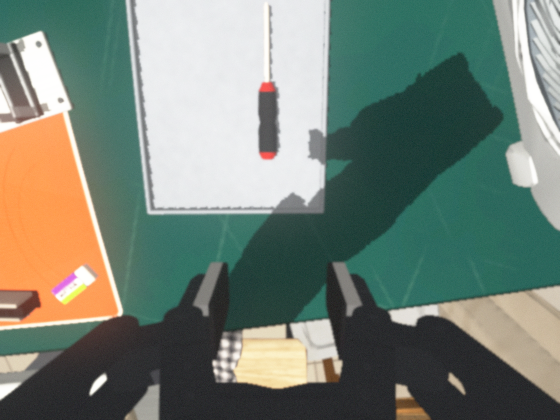

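The cross-head lies in the tray, rear (267,158), tip (267,5). The tray's near corners are (149,213) and (323,212), and its side edges meet the picture's top at (130,0) and (328,0). I'll measure both.

Run:
```python
from h import *
import json;I=json.load(open('w2.json'))
P=lambda u,v,z:onz(I,u,v,z)[:2]
a,b=P(149,213,.013),P(323,212,.013);c,d=P(130,1,.013),P(328,1,.013)
print('corners',a,b,np.linalg.norm(a-b),'heads',[np.arctan2(*(q-p)[::-1]).round(3) for p,q in((a,c),(b,d))])
h=np.arctan2(*(b-a)[::-1])+np.pi/2;u=np.array([np.cos(h),np.sin(h)]);v=np.array([-u[1],u[0]])
C=(a+b)/2+.135*u;print('centre',C,'head',h)
r,t=P(267,158,.013),P(267,5,.013);m=(r+t)/2
print('tool',r,t,np.linalg.norm(r-t),np.arctan2(*(t-r)[::-1]),'mid in tray along/across',(m-C)@u,(m-C)@v)
# pen: grip at y=30, middle y0 is 30mm toward tip
o=C+.04*v;print('pen TCP',o-.03*u)
```

```text
corners [ 0.36198294 -0.20165513] [ 0.33599214 -0.38644878] 0.18661247007195952 heads [np.float64(-0.15), np.float64(-0.135)]
centre [ 0.48267176 -0.31285434] head -0.13973115518325008
tool [ 0.40156525 -0.33605344] [ 0.54181577 -0.35753917] 0.14188673528816292 -0.15201347557018285 mid in tray along/across -0.006146885821766921 -0.03514058663937381
pen TCP [ 0.45853523 -0.26906589]
```

The cross-head is within 6 mm of the middle along the tray, 35 mm off the centre line and aligned. Now the pen, grip at (0.505,-0.019).

```bash
python3 -m creep '[[[0,0.014,0.036,-0.005,0.029],[0,0.014,0.036,-0.005,0.029],[0,0.014,0.036,-0.005,0.029],[0,0.014,0.036,-0.005,0.029],[0,0.014,0.036,-0.005,0.029]]]'; python3 -m creep '[[[0,0.014,0.036,-0.01,0.029],[0,0.014,0.036,-0.01,0.029],[0,0.014,0.036,-0.01,0.029],[0,0.014,0.036,-0.01,0.029],[0,0,0,0,0]]]';  python3 -m creep '[[[0,0,0,-0.035,0],[0,0,0,-0.035,0],[0,0,0,0,0],[0,0,0,0,0]]]'
```

```text
clock: 7.3
eef_pos: [0.4492, -0.1592, 0.2076]
eef_rot: [-0.0, 1.0, 0.002, -0.001]
ft_force: [1.2, -0.5, 0.4]
grip_width: 0.043
clock: 7.72
eef_pos: [0.506, -0.0075, 0.1656]
eef_rot: [-0.003, 0.998, 0.066, -0.002]
ft_force: [0.4, 0.3, -0.1]
grip_width: 0.0426
clock: 8.05
eef_pos: [0.5028, -0.0176, 0.0972]
eef_rot: [-0.0, 0.998, 0.059, -0.003]
ft_force: [-0.0, -0.9, 0.0]
grip_width: 0.0429
```

```bash
python3 -m creep '[[[0,0.002,-0.001,-0.025,0],[0,0,0,-0.02,0],[0,0,0,-0.02,0],[0,0,0,-0.012,0],[0,0,0,-0.007,0]]]'; python3 -m creep '[[[0,0,0,0,0],[0,0,0,0,0],[1,0,0,0,0],[1,0,0,0,0],[1,0,0,0,0]]]'; python3 -m creep '[[[1,0,0,0,0],[1,0,0,0,0],[1,0,0,0,0]]]'
```

```text
clock: 8.47
eef_pos: [0.5074, -0.0191, 0.0154]
eef_rot: [-0.0, 0.998, 0.059, 0.0]
ft_force: [0.1, 1.1, 0.5]
grip_width: 0.0426
clock: 8.88
eef_pos: [0.5074, -0.019, 0.0165]
eef_rot: [0.0, 0.998, 0.059, 0.001]
ft_force: [-1.2, 0.2, 6.0]
grip_width: 0.0143
clock: 9.13
eef_pos: [0.5075, -0.0189, 0.0165]
eef_rot: [-0.0, 0.998, 0.059, 0.001]
ft_force: [-0.8, 0.4, 6.6]
grip_width: 0.014
```

At 14 mm opening with +6 N upward force, the pads sit above the pen's mid-height and could squeeze off. I'll regrip lower.

```bash
python3 -m creep '[[[0,0,0,0,0],[0,0,0,0,0],[0,0,0,0,0],[0,0,0,-0.003,0],[0,0,0,-0.002,0]]]'; python3 -m creep '[[[0,0,0,0,0],[1,0,0,0,0],[1,0,0,0,0],[1,0,0,0,0],[1,0,0,0,0]]]'; python3 -m creep '[[[1,0,0,0,0],[1,0,0,0,0]]]'
```

```text
clock: 9.55
eef_pos: [0.5066, -0.019, 0.01]
eef_rot: [0.0, 0.998, 0.059, 0.0]
ft_force: [0.1, 0.4, -0.1]
grip_width: 0.0425
clock: 9.97
eef_pos: [0.5065, -0.019, 0.0103]
eef_rot: [0.0, 0.998, 0.059, -0.0]
ft_force: [1.0, 0.4, 1.7]
grip_width: 0.0148
clock: 10.13
eef_pos: [0.5065, -0.019, 0.0103]
eef_rot: [0.0, 0.998, 0.059, -0.0]
ft_force: [-0.1, -0.8, 1.9]
grip_width: 0.0146
```

The upward force dropped to under 2 N. Pulling.

```bash
python3 -m creep '[[[1,0,0,0.004,0],[1,0,0,0.006,0],[1,0,0,0.008,0],[1,0,0,0.01,0],[1,0,0,0.012,0]]]'; python3 -m creep '[[[1,0,0,0.02,0],[1,0,0,0.025,0],[1,0,0,0.025,0],[1,0,0,0.02,0],[1,0,0,0,0]]]'
python3 - <<'E'
from h import *
import json
a,i=snap('wrist','w3')
E
```

```text
clock: 10.55
eef_pos: [0.5066, -0.0191, 0.0514]
eef_rot: [0.0, 0.998, 0.059, 0.0]
ft_force: [1.2, 0.3, -1.1]
grip_width: 0.0141
clock: 10.97
eef_pos: [0.5093, -0.0194, 0.145]
eef_rot: [0.0, 0.998, 0.059, 0.004]
ft_force: [1.1, 0.3, -0.4]
grip_width: 0.0143
```

View pics/w3.png

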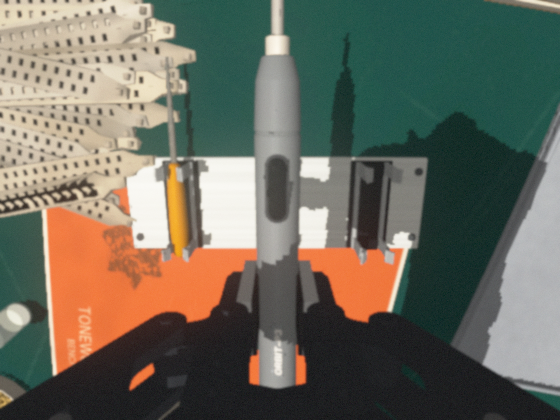

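The pen is held level and centred at (278,300), and the file is still clipped at (177,205). Carrying the pen to the tray's left half.

```bash
python3 -m creep '[[[1,-0.007,-0.0355,0,-0.037],[1,-0.007,-0.0355,0,-0.037],[1,-0.007,-0.0355,0,-0.037],[1,-0.007,-0.0355,0,-0.037],[1,-0.007,-0.0355,0,-0.037]]]'; python3 -m creep '[[[1,-0.007,-0.0355,0,-0.037],[1,-0.007,-0.0355,0,-0.037],[1,0,0,-0.02,0],[1,0,0,-0.03,0],[1,0,0,0,0]]]'; python3 -m creep '[[[1,0,0,-0.025,0],[1,0,0,-0.02,0],[1,0,0,-0.015,0],[1,0,0,0,0],[1,0,0,0,0]]]'
```

```text
clock: 11.43
eef_pos: [0.4704, -0.1976, 0.1399]
eef_rot: [-0.0, 0.999, -0.034, -0.001]
ft_force: [0.7, -0.1, -0.7]
grip_width: 0.0144
clock: 11.85
eef_pos: [0.4542, -0.266, 0.0861]
eef_rot: [-0.002, 0.997, -0.071, -0.004]
ft_force: [-0.0, 0.6, -1.0]
grip_width: 0.0144
clock: 12.27
eef_pos: [0.4572, -0.2668, 0.0304]
eef_rot: [-0.0, 0.998, -0.07, -0.001]
ft_force: [0.7, -0.7, -0.8]
grip_width: 0.0143
```

```bash
python3 -m creep '[[[1,0,0,-0.01,0],[1,0,0,-0.007,0],[1,0,0,-0.004,0],[1,0,0,-0.002,0],[1,0,0,0,0]]]'; python3 -m creep '[[[1,0,0,-0.001,0],[0.4,0,0,0,0],[0.3,0,0,0,0],[0.2,0,0,0,0],[0.1,0,0,0,0]]]'
```

```text
clock: 12.68
eef_pos: [0.4574, -0.2673, 0.007]
eef_rot: [-0.0, 0.998, -0.071, -0.0]
ft_force: [-0.4, -0.8, -0.7]
grip_width: 0.0148
clock: 13.1
eef_pos: [0.4577, -0.2676, 0.0065]
eef_rot: [0.0, 0.998, -0.071, 0.0]
ft_force: [-0.2, 0.4, -0.1]
grip_width: 0.0385
```

```bash
python3 -m creep '[[[0,0,0,0,0],[0,0,0,0.015,0],[0,0,0,0.035,0],[0,0,0,0.038,0],[0,0,0,0.038,0]]]'; python3 -m creep '[[[0,-0.025,-0.005,0.03,0],[0,-0.025,-0.005,0.03,0],[0,-0.025,-0.005,0.03,0],[0,0,0,0,0],[0,0,0,0,0]]]'
python3 - <<'E'
from h import *
import json
a,i=snap('wrist','w4'); snap('scene','s2')
json.dump({k:np.array(v).tolist() for k,v in i.items()},open('w4.json','w'))
E
```

```text
clock: 13.52
eef_pos: [0.4568, -0.2672, 0.1333]
eef_rot: [-0.0, 0.997, -0.071, -0.001]
ft_force: [1.4, -0.7, -0.2]
grip_width: 0.0429
clock: 13.93
eef_pos: [0.3824, -0.2834, 0.224]
eef_rot: [0.001, 0.997, -0.072, 0.002]
ft_force: [1.1, -0.3, -0.1]
grip_width: 0.0428
```

View pics/w4.png

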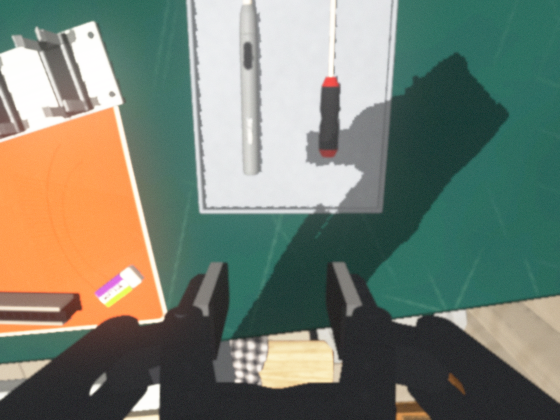

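View pics/s2.png

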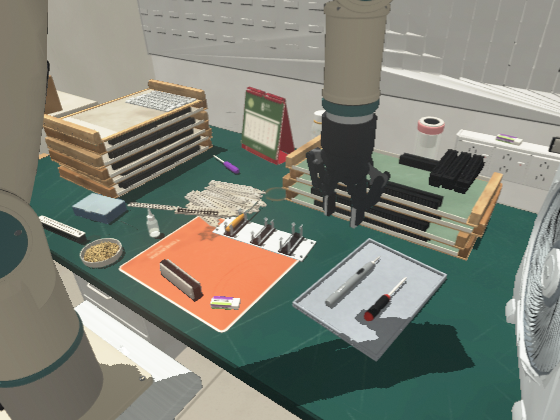

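Both tools lie in the tray. In the wrist view the pen's rear is at (251,174) and its body front near (248,5); the cross-head's rear is at (328,155). The scene view shows the file still clipped at (233,222).

Run:
```python
from h import *
import json;I=json.load(open('w4.json'))
P=lambda u,v,z:onz(I,u,v,z)[:2]
h=-.14;u=np.array([np.cos(h),np.sin(h)]);v=np.array([-u[1],u[0]]);C=np.array([.4827,-.3129])
for n,a,b,d in(('pen',(251,174),(248,5),.093),('cross',(328,155),(332,78),.073)):
  p,q=P(*a,.0125),P(*b,.0125);n_=(q-p)/np.linalg.norm(q-p);m=p+d*n_
  print(n,'len',np.linalg.norm(q-p),'head rel',np.arctan2(n_[1],n_[0])-h,'along/across',(m-C)@u,(m-C)@v)
import cv2
d=cv2.absdiff(cv2.imread('pics/s0.png'),cv2.imread('pics/s2.png'))[212:232,226:246];print('file diff',d.mean())
s=env.state();print(s['clock'],s['ft_force'],workorder.close_job())
```

```text
pen len 0.15339520279254742 head rel -0.0034718578568271874 along/across -0.002293739411584304 0.041040086614101114
cross len 0.07210638286627401 head rel -0.01793920090186682 along/across -0.0035005103748764546 -0.03642577420938122
file diff 2.4625
the job is handed in; nothing more can be done
14.0333 [ 0.75560222  0.1960186  -0.32041338] None
```

I pulled the cross-head screwdriver straight up from its clip and laid it in the right half of the tray. Then I did the same with the pen screwdriver in the left half. The job was handed in at 14.0 s; no verdict is reported.

**Last checks** (wrist and scene views):

| Tool | Along the tray from its middle | Across from centre line | Off the tray axis |
|---|---|---|---|
| Pen | 2 mm | 41 mm | under 0.01 rad |
| Cross-head | 4 mm | 36 mm | about 0.02 rad |

- **Level:** both look flat on the tray floor, but I judged that by eye and did not measure it.
- **File:** it is still clipped. The picture around it is almost unchanged from the start.
- **Robot:** the gripper is empty, about 0.22 m up, and touching nothing.

**What disagreed:**
- **Pen grip:** my first grip sat too high (6 N upward force), so I reopened and regripped 6 mm lower before pulling.
- **Grip opening:** the gripper read 14 to 15 mm on the 17 mm pen and 17.6 mm on the 19 mm handle. Both tools held without slipping.
- **Pen release:** by my estimate the pen dropped about 8 mm when released, well under the 30 mm limit.
- **Tray size:** the first tray outlines, from the two fixed cameras, came out about 10 mm too large. A close wrist view then put the tray width at 187 mm against the stated 190 mm.

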